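Block the caliper pistons and click the keeper over the spacer

TASK

Before the brake is bled, take the T-shaped spacer with the straight square grip out of the wooden rack and push its blade into the slot of the brake caliper until its crossbar sits fully home on the caliper. Then take the round knob of the keeper and slide it along its rail towards the spacer until you feel its ball drop into the notch, no further, and finish there still gripping the knob, so that the brake lever can be pumped. Leave the round-headed gauge and everything else on the bench where they are.

Things in the scene. Friction and masses are not known exactly. Their poses are not given: they have to be found in the camera images.
- spacer: T-shaped plain aluminium spacer, 0.1 kg, upright in a rack slot. Origin: centre of the crossbar's underside; x thickness, y width, z up. Below: flat blade 8 (x) x 40 (y) x 36 mm long, tip rounded 3 mm. Above: crossbar 12 (x) x 90 (y) x 10 mm high; in its middle a square grip 12 (x) x 20 (y) mm, from 10 to 55 mm above the origin. Same either way round.
- gauge: Similar upright blade in the other slot of the rack, with a 60 mm crossbar and a round disc head 36 mm across (top 58 mm above its origin). Not needed; leave it. Origin: centre of the underside of its crossbar.
- rack: Fixed wooden rack 130 (x) x 100 (y) x 50 mm high, two slots 11 x 43 mm, long side along y, at x = -35 and +35 mm. Origin: centre of the underside. Spacer and gauge stand in the slots (which is where varies), crossbars on the rack's top.
- fixture: Fixed aluminium base plate 130 (x) x 290 (y) x 12 mm with rail, keeper and caliper. Origin on the bench under the rail line; y runs along the rail from keeper to caliper. The caliper is a dark steel block 50 (x) x 100 (y) mm, top 60 mm above the bench, centred at y = +110 mm.
- slot (a point): Centre of the mouth of the caliper's slot, in its top face, 60 mm above the bench; axes as the fixture's. A vertical gap 11 (x) x 44 mm (y), long side along the rail, mouth chamfered 3 mm, 48 mm deep (the blade does not reach bottom). Fully home, the spacer's origin lies at this point.
- knob: Round black knob 24 mm across on the keeper. Origin on its axis at the keeper's top face, 81 mm above the bench; the knob spans 6 to 35 mm above the origin, over a 16 mm neck. Slides with the keeper along the fixture's y.
- tongue (a point): Tip of the keeper's tongue, centre of its end. The keeper is a steel carriage 44 x 44 mm with a flat tongue 20 mm wide (x) and 8 mm thick pointing to the caliper; tip 70 mm ahead of the knob's axis, underside 73 mm above the bench: it passes 3 mm over the crossbar of a spacer that is home and strikes one that is not.
- keeper (a joint): Travel of the keeper in m, 0 = fully back, growing towards the caliper (+y of the fixture), end stop at 0.112. Knob axis at fixture x = 0, y = -0.085 + this value. Starts at 0.005 to 0.045. The notch lies between 0.085 and 0.105: a 7 mm gap, dark from above, in the aluminium strip (top 58 mm above the bench) along the +x side of the rail.
- ball (a joint): Position in m of the keeper's sprung steel ball (12 mm, on its +x side): about 0.0005 on the flat of the strip, 0.0025 to 0.003 in the notch. Sliding the keeper takes about 2 to 5 N. At the notch it is drawn forward over the last 3 to 4 mm (the push falls to nothing or reverses to about 3 N), then within 2 mm the resistance climbs to 12 to 16 N; pushed harder, the ball rides out.
- washer: Copper washer, 22 mm across, lying on the base plate. Leave it.
- pad: Brake pad, 60 x 36 x 13 mm, lying on the bench. Leave it.
- oil: White bottle, 60 mm across, 160 mm tall. Leave it.
- grease: Grey jar, 72 mm across, 60 mm tall. Leave it.
- wrench: Steel wrench lying on the bench. Leave it.
- driver: Screwdriver lying on the bench. Leave it.
- cup: Open steel cup, 72 mm across, 65 mm tall. Leave it.
Not all that is in view belongs to the job. What is shaped like the spacer but black or orange is not meant.

How it is judged:
On the way:
1. the spacer is fully home in the caliper's slot and let go, the keeper not yet over it (z of spacer in the frame of slot below 0.002 m and horizontal distance between spacer and slot below 0.004 m and angle between spacer's own z axis and vertical below 0.06 rad and contact force between the fingers and spacer below 0.3 N and value of joint keeper below 0.07 m), for 0.2 s.
At the end, for the whole second after the job is handed in: Spacer home (crossbar within 2 mm of the caliper's top, 4 mm of the slot's centre, upright to 0.06 rad), untouched by the robot; keeper still in its notch (ball above 0.0017 m; 0.0005 on the flat, 0.0025 or more in the notch); the fingers grip the knob with over 10 N (z of spacer in the frame of slot below 0.002 m and horizontal distance between spacer and slot below 0.004 m and angle between spacer's own z axis and vertical below 0.06 rad and value of joint ball above 0.0017 m and value of joint keeper above 0.08 m and velocity of joint keeper between -0.005 and 0.005 m/s and contact force between the fingers and knob above 10 N and contact force between each of the arm, the fingers and spacer below 0.3 N); the arm keeps its last pose, push and grip.
It fails at once if the keeper is run past the notch to its end stop (value of joint keeper above 0.1115 m).
It fails at once if the round-headed gauge is moved (distance of gauge from where it was at the start of the episode above 0.02 m).
It fails at once if something else on the bench is disturbed (distance of any of washer, pad, oil, grease, wrench, driver, cup from where it was at the start of the episode above 0.03 m).
It also fails if it takes over 64 s, if anything falls off the work surface, if the arm or the gripper's body presses on something with over 40 N, if the wrist force passes 120 N, or if a joint passes its speed limit or range.

ROBOT

A 6-joint arm with a two-finger parallel gripper is mounted at the origin on the work surface. World frame = base frame: x ahead of the robot, y to its left, z up, the work surface at z = 0. Lengths are in m, angles in rad, forces in N, time in s.
With the tool pointing down it reaches from about 0.375 to 0.925 m from the base axis. Payload 5.7 kg.
Tool frame: the origin (TCP) lies midway between the tips of the shut fingers; the grasp point (between the pads) lies 19 mm behind it; z points along the fingers, x is the direction in which the jaws open and shut, and the axes are right-handed (so a half turn about z gives the same grasp; the last joint's range is limited). The gripper opens to 88 mm and grips with 3 to 60 N. Pads are 20 mm wide; open, the fingers measure 115 mm over their backs; the gripper's body (75 mm by 178 mm) begins 61 mm behind the grasp point.
Start: joints at [0.99, 0.359, 1.51, -0, 1.272, -0.115], TCP at [0.269, 0.536, 0.223] pointing down, gripper open.
Joint ranges: [-2.97, 2.97], [-1.01, 2.36], [0.21, 2.38], [-0.96, 4.11], [0.2, 2.71], [-2.98, 2.98]. Speed limits (rad/s): [2.39, 2.39, 3.14, 3.14, 3.14, 3.14].

INTERFACE

Orientations are given as a unit quaternion [x, y, z, w].
In Python, from bench import move_ptp, servo_line, goto_joints, move_gripper, sleep, inverse_kinematics, capture, PlanningError, close_job, spot_in, silhouettes, current_clock, current_joint_pos, current_qvel, current_joint_torque, current_position, current_orientation, current_force, current_torque, current_finger_gap gives the robot as it stands. Calls block until the motion is done:
- move_ptp(position, orientation): joint-space move of the TCP to a pose.
- servo_line(position, orientation=None, rate=0.15, contact_N=None): straight line of the TCP; orientation=None keeps the orientation; rate is the mean speed in m/s. With contact_N (N) it stops when the force on the tool has changed by that much, and returns True; else False.
- goto_joints(angles): joint-space move.
- move_gripper(opening): finger opening in m; the grip force is fixed at half the most; returns when the fingers have stopped.
- sleep(seconds).
- inverse_kinematics(position, orientation): joint angles nearest the present ones, or None.
- capture(name): name is "scene" or "top" or "wrist"; returns a dict with "image" (480x640x3 uint8, blue, green, red), "range_z" (480x640 float32, m along the optical axis (not along the pixel's ray), 0 where there is no reading), "intrinsics" (3x3 intrinsics, pixels), "k1" (the pictures are not rectified: a ray, as slopes to the right and down, at radius r is drawn at 1 + k1 r^2 times it, then the intrinsics apply), "R" (3x3) and "t" (3): a world point X has camera coordinates R X + t. Camera axes: x right, y down, z forward; pixel columns grow to the right and rows downward; lengths in m; the calibration is good to about 2 mm. A picture is of the moment at which its call begins.
A pose or a line that the arm cannot do raises PlanningError and nothing moves.
- close_job(): hands the job in, once; it reports no verdict.
Trained networks look in the newest picture that a camera, given by its name, has taken for a name from the list of things; names that differ only in an ending like _2 or _b are one class to them, and where a whole thing is asked for, a point or a joint stands for the part that bears it (a point fixed in the world has none). Each returns a list of dicts, best first, with "conf" (0 to 1); they miss things now and then, are a little off and sometimes report something else, mostly with a low value. They report only what shows in the picture. A call takes as long as a camera call. They do not tell look-alikes from the thing itself.
- spot_in(camera, query): "xy" ([column, row] in pixels, amid what is visible of it).
- silhouettes(camera, query): "region" (480x640 bool, what is visible of it) and "xy" ([column, row] in pixels, amid what is visible of it).
Readings, each from a call of its own:
- current_clock(): time.
- current_joint_pos(): joint angles.
- current_qvel(): joint speeds.
- current_joint_torque(): joint torques, N m.
- current_position(): TCP position.
- current_orientation(): TCP orientation.
- current_force(): force on the tool from outside, world axes, zero at the start.
- current_torque(): the same for the moment, N m.
- current_finger_gap(): finger opening in m.
Only numpy, scipy, OpenCV 4.12 (cv2) and the standard library are available. Lean on these libraries where they do the work, as an engineer would, in place of code of your own. Each camera call takes 0.05 s, during which the arm holds its last target. There are 200 camera calls.

## Working session

There is one attempt and no reset: what is moved stays moved. The work goes in short steps, each a Python script; the robot and the scene stay as the last script left them, time stands still between calls to the robot, and variables do not carry over. Pictures are saved under pics/ and viewed, about 8 in all and at most 12, crops included, and the job is handed in when it is done.

```bash
ls; mkdir -p pics
cat > h.py <<'E'
import numpy as np, cv2
from bench import *
from scipy.spatial.transform import Rotation as Rn
def px2w(c,uv,z=None,rz=None):
    """pixel(s)->world; on plane z (world) or at depth rz"""
    uv=np.atleast_2d(np.float64(uv)); K=c["intrinsics"]
    d=(uv-[K[0,2],K[1,2]])/[K[0,0],K[1,1]]; s=d.copy()
    for _ in range(20): s=d/(1+c["k1"]*(s**2).sum(1,keepdims=True))
    ray=np.c_[s,np.ones(len(s))]
    R=np.array(c["R"]);t=np.array(c["t"])
    C=-R.T@t; D=ray@R
    if z is not None: return C+D*((z-C[2])/D[:,2])[:,None]
    return C+D*np.reshape(rz,(-1,1))
def w2px(c,X):
    p=np.atleast_2d(X)@np.array(c["R"]).T+c["t"]; s=p[:,:2]/p[:,2:]
    s=s*(1+c["k1"]*(s**2).sum(1,keepdims=True)); K=c["intrinsics"]
    return s*[K[0,0],K[1,1]]+[K[0,2],K[1,2]]
def cloud(c,mask):
    v,u=np.nonzero(mask&(c["range_z"]>0)); return px2w(c,np.c_[u,v],rz=c["range_z"][v,u]),np.c_[u,v]
def down(yaw): # tool z down, tool x (jaw dir) at yaw in world
    return (Rn.from_euler('z',yaw)*Rn.from_euler('x',np.pi)).as_quat()
E
python3 - <<'E'
from h import *
for n in ["top","scene"]:
    c=capture(n); cv2.imwrite(f"pics/{n}0.png",c["image"])
    print(n,c["k1"],c["intrinsics"][0,0],-np.array(c["R"]).T@c["t"])
    for q in ["spacer","gauge","rack","fixture","knob","tongue","washer","pad","oil","grease","wrench","driver","cup"]:
        for s in silhouettes(n,q)[:3]:
            P,_=cloud(c,s["region"])
            print(q,round(s["conf"],2),np.round(s["xy"]),len(P), np.round(np.median(P,0),3) if len(P) else "", np.round(P[:,2].max(),3) if len(P) else "")
print(current_clock())
E
```

```text
pics
top 0.006891439997009646 489.78215871306577 [ 0.43673203 -0.02543109  1.09092602]
spacer 0.87 [395. 223.] 262 [ 0.55  -0.148  0.047] 0.098
spacer 0.73 [476. 311.] 424 [ 0.375 -0.319  0.047] 0.095
spacer 0.69 [536. 229.] 476 [ 0.548 -0.442  0.047] 0.096
gauge 0.56 [460. 215.] 188 [ 0.566 -0.278  0.099] 0.112
rack 0.68 [460. 231.] 2668 [ 0.536 -0.291  0.05 ] 0.102
fixture 0.67 [458. 216.] 220 [ 0.567 -0.279  0.091] 0.112
fixture 0.63 [475. 247.] 249 [ 0.501 -0.3    0.062] 0.11
fixture 0.57 [261. 232.] 7171 [0.531 0.139 0.014] 0.12
knob 0.6 [293. 220.] 136 [0.55  0.064 0.115] 0.12
knob 0.6 [459. 217.] 178 [ 0.566 -0.278  0.099] 0.112
tongue 0.91 [291. 221.] 715 [0.546 0.072 0.082] 0.12
pad 0.97 [388. 311.] 488 [ 0.363 -0.139  0.012] 0.02
pad 0.47 [364. 134.] 944 [ 0.745 -0.079  0.059] 0.065
oil 0.76 [119. 274.] 1224 [0.431 0.413 0.104] 0.164
grease 0.68 [361. 133.] 886 [ 0.745 -0.081  0.06 ] 0.065
wrench 0.71 [245. 144.] 706 [0.729 0.188 0.007] 0.015
wrench 0.58 [120. 275.] 1240 [0.432 0.413 0.104] 0.164
wrench 0.34 [286. 222.] 739 [0.545 0.071 0.081] 0.12
driver 0.75 [171. 367.] 7
[... 675 characters left out ...]
 0.93 [389. 245.] 4844 [0.56  0.13  0.025] 0.118
fixture 0.6 [253. 234.] 301 [ 0.373 -0.139  0.011] 0.017
knob 0.43 [360. 228.] 138 [0.561 0.064 0.111] 0.118
tongue 0.59 [362. 236.] 869 [0.56  0.066 0.08 ] 0.118
washer 0.36 [408. 166.] 445 [0.252 0.33  0.017] 0.031
pad 0.83 [254. 236.] 262 [ 0.376 -0.139  0.011] 0.017
oil 0.94 [477. 176.] 1234 [0.451 0.415 0.08 ] 0.163
oil 0.64 [362. 240.] 849 [0.561 0.066 0.08 ] 0.118
grease 0.62 [330. 340.] 1388 [ 0.775 -0.084  0.056] 0.064
wrench 0.95 [450. 304.] 670 [0.742 0.187 0.007] 0.013
wrench 0.21 [475. 177.] 1236 [0.451 0.415 0.08 ] 0.163
driver 0.79 [403. 162.] 283 [0.243 0.319 0.02 ] 0.03
cup 0.59 [249. 344.] 1474 [ 0.705 -0.234  0.041] 0.07
1.4
```

View pics/top0.png

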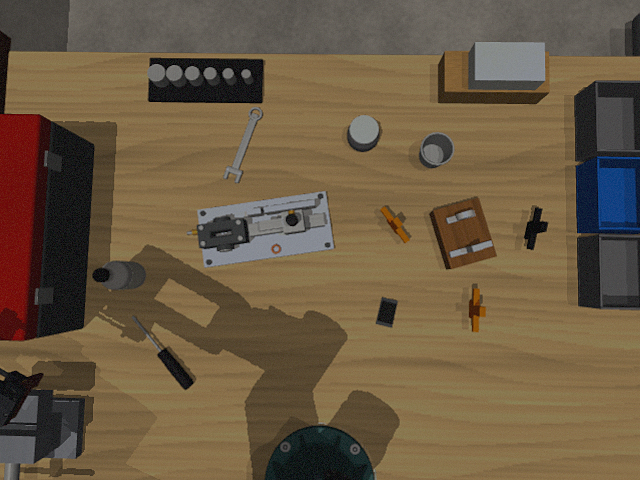

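View pics/scene0.png

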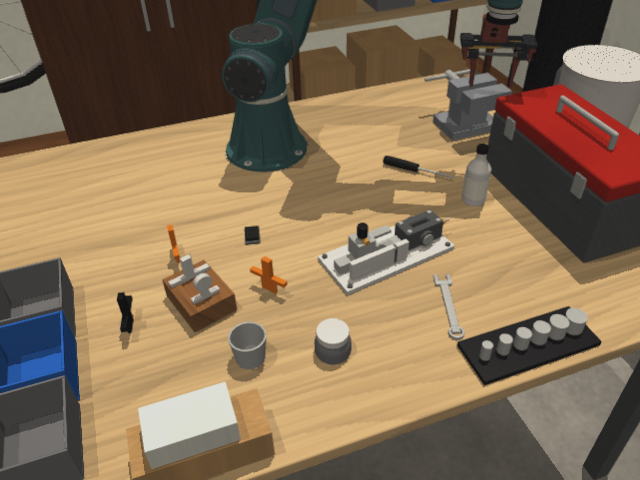

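The spacer (square head) is in the near rack slot, at top-view px (470,249). The gauge is in the far slot at (460,215). On the fixture, the knob is at (292,220) and the caliper at (222,232). Next I'll take wrist views of both on the way.

Run:
```python
from h import *
def look(p,yaw,n):
    for y in (yaw,yaw+np.pi,yaw-np.pi):
        q=inverse_kinematics(p,down(y)); print(y,None if q is None else np.round(q,2))
    move_ptp(p,down(yaw))
    c=capture("wrist"); cv2.imwrite(f"pics/{n}.png",c["image"]); np.savez(f"{n}.npz",**{k:c[k] for k in c})
    print(n,-np.array(c["R"]).T@c["t"], np.round(c["R"],2).tolist(),current_position(),current_clock())
    return c
c=look([0.50,0.12,0.32],0.15,"wfix")
for q in ["knob","tongue","fixture","washer"]:
    for s in silhouettes("wrist",q)[:2]:
        P,_=cloud(c,s["region"]); print(q,round(s["conf"],2),np.round(s["xy"]),len(P),np.round(np.median(P,0),3),P[:,2].max())
c=look([0.49,-0.30,0.30],0.29,"wrack")
for q in ["spacer","gauge","rack"]:
    for s in silhouettes("wrist",q)[:3]:
        P,_=cloud(c,s["region"]); print(q,round(s["conf"],2),np.round(s["xy"]),len(P),np.round(np.median(P,0),3),P[:,2].max())
a=cv2.imread("pics/wfix.png");b=cv2.imread("pics/wrack.png")
```

```text
0.15 [ 0.1   0.16  1.55 -0.    1.44 -0.05]
3.291592653589793 None
-2.991592653589793 None
wfix [0.48848984 0.19213337 0.48219355] [[0.99, 0.15, -0.0], [0.15, -0.95, 0.26], [0.04, -0.26, -0.97]] [0.49971885 0.12089074 0.31971368] 3.2167
knob 0.88 [365. 267.] 711 [0.549 0.07  0.116] 0.11877225275003767
tongue 0.74 [314. 202.] 231 [0.495 0.107 0.016] 0.01825601890978168
tongue 0.73 [362. 248.] 3392 [0.544 0.08  0.082] 0.11877225275003767
fixture 0.65 [353. 158.] 28943 [0.53  0.16  0.013] 0.11877225275003767
washer 0.64 [308. 201.] 137 [0.494 0.106 0.016] 0.01825601890978168
0.29 [-0.67  0.26  1.46 -0.    1.42 -0.96]
3.431592653589793 [-0.67  0.26  1.46  0.    1.42  2.18]
-2.851592653589793 [-0.67  0.26  1.46  0.    1.42  2.18]
wrack [ 0.46933855 -0.22989559  0.46250689] [[0.96, 0.29, -0.0], [0.28, -0.92, 0.26], [0.07, -0.25, -0.97]] [ 0.49043618 -0.29890668  0.30011781] 5.0167
spacer 0.87 [328. 338.] 1816 [ 0.546 -0.441  0.046] 0.0934764610857351
spacer 0.74 [194. 182.] 1714 [ 0.377 -0.318  0.047] 0.09351470106207305
spacer 0.67 [426.  58.] 1373 [ 0.544 -0.155  0.047] 0.0935519505514073
gauge 0.72 [404. 209.] 1254 [ 0.565 -0.282  0.094] 0.10979870877203074
```

View pics/wfix.png

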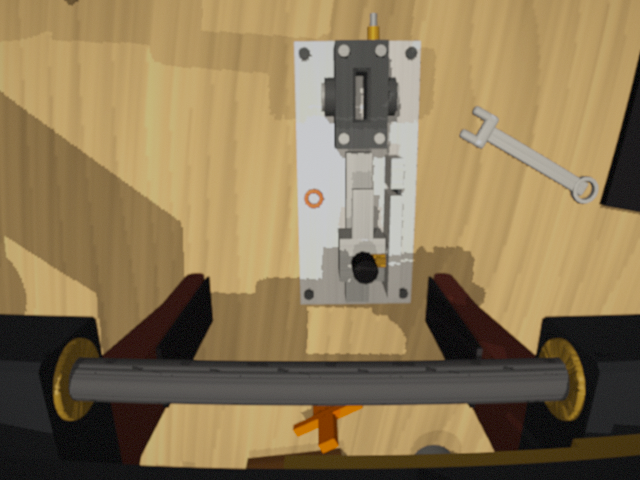

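View pics/wrack.png

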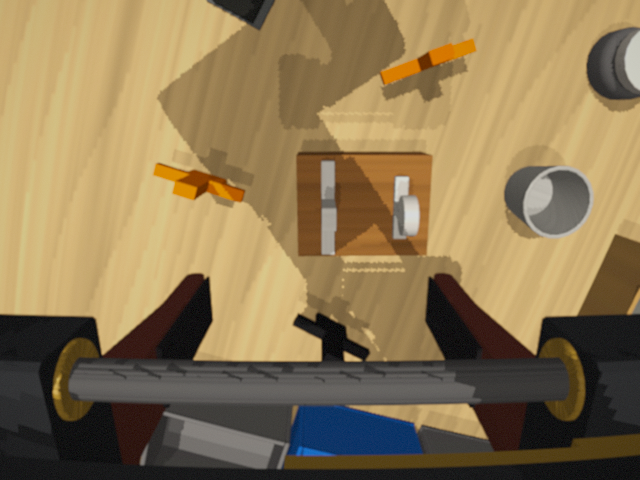

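Wrist view of the fixture: slot near px (361,97), knob (365,267), notch gap in the +x strip near (397,190). Wrist view of the rack: spacer crossbar at columns 322–335, rows 160–254, with its grip near (329,200). Gauge at (404,209).

Run:
```python
from h import *
def box(c,u0,u1,v0,v1,zl,zh,dark=None):
    m=np.zeros((480,640),bool); m[v0:v1,u0:u1]=1
    if dark: m&=c["image"].max(2)<dark
    P,uv=cloud(c,m); k=(P[:,2]>zl)&(P[:,2]<zh); return P[k],uv[k]
def rect(P):
    (cx,cy),(w,h),a=cv2.minAreaRect(P[:,:2].astype(np.float32)*1000); return np.round([cx,cy,w,h,a],1),len(P),np.round(np.median(P[:,2]),4)
r=dict(np.load("wrack.npz"))
for n,(a) in dict(bar=(310,345,150,262,.054,.07),grip=(310,345,150,262,.098,.12),rack=(280,450,140,270,.044,.0535),gbar=(385,425,165,250,.054,.07)).items():
    P,uv=box(r,*a); print(n,rect(P),np.round(P[:,:2].mean(0),4),uv.min(0),uv.max(0))
    if n in("bar","rack","gbar"):
        e=np.linalg.svd(P[:,:2]-P[:,:2].mean(0),full_matrices=False)[2][0]; print("dir",e)
f=dict(np.load("wfix.npz"))
for n,a in dict(cal=(325,400,35,155,.056,.068),knob=(345,385,245,290,.108,.13),tongue=(345,380,185,235,.076,.09),strip=(385,410,150,300,.053,.066),plate=(285,430,35,310,.006,.02)).items():
    P,uv=box(f,*a); print(n,rect(P),np.round(P[:,:2].mean(0),4),uv.min(0),uv.max(0))
P,uv=box(f,345,378,65,130,-.1,.052); print("slot",rect(P),np.round(P[:,:2].mean(0),4),uv.min(0),uv.max(0))
big=cv2.resize(f["image"][30:290,285:435],None,fx=3,fy=3,interpolation=cv2.INTER_CUBIC)[:780]
b2=cv2.resize(r["image"][145:265,285:445],None,fx=2,fy=2,interpolation=cv2.INTER_CUBIC)
out=np.zeros((600,780,3),np.uint8); 
b1=cv2.resize(big,None,fx=600/780,fy=600/780); out[:600,:b1.shape[1]]=b1; out[:240,400:720]=b2
cv2.imwrite("pics/crop.png",out); print(b1.shape)
```

```text
bar (array([ 501.4, -307.1,   11.7,   90.8,   17.5]), 772, np.float64(0.0604)) [ 0.4996 -0.3022] [321 161] [334 254]
dir [-0.29523872  0.95542352]
grip (array([ 501.1, -306.6,   11.2,   20.1,   16.9]), 336, np.float64(0.1053)) [ 0.501  -0.3062] [322 206] [335 230]
rack (array([ 534.5, -296.5,  130.1,  100.9,   16.8]), 10926, np.float64(0.0504)) [ 0.5325 -0.2945] [296 154] [432 255]
dir [0.9443582  0.32891881]
gbar (array([ 568.1, -286.3,   12.7,   60.6,   16.2]), 465, np.float64(0.0583)) [ 0.5647 -0.2809] [393 176] [408 238]
dir [ 0.23129649 -0.97288331]
cal (array([524.7, 220.6,  50.4, 100. ,   9.4]), 5244, np.float64(0.0603)) [0.5242 0.2213] [335  39] [389 148]
knob (array([550.1,  66.4,  23.3,  23. ,  54.1]), 560, np.float64(0.1163)) [0.5496 0.0675] [352 257] [378 284]
tongue (array([542.4, 113.7,  20.2,  44.2,   9.9]), 985, np.float64(0.0814)) [0.5421 0.1141] [352 189] [373 234]
strip (array([580.5,  94.2,  16.1, 148.1,   9.5]), 1728, np.float64(0.0584)) [0.5815 0.0959] [385 158] [404 298]
plate (array([539.2, 133.2, 131. , 291.7,   9.6]), 17343, np.float64(0.0125)) [0.5294 0.1399] [294  40] [420 304]
slot (array([526.8, 220.7,   9.7,  45.1,  13.3]), 514, np.float64(0.013)) [0.5274 0.2219] [356  72] [366 119]
(600, 346, 3)
```

View pics/crop.png

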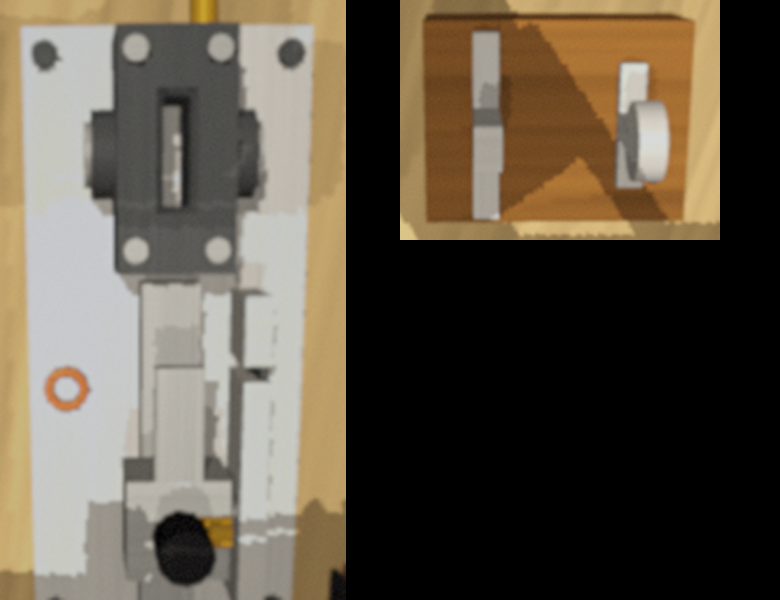

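Clean fits: slot (0.5247, 0.2206) with yaw about 9.5°, and spacer (0.5013, -0.3069) with yaw 17.0°. Keeper travel is about 0.039. Now the grasp.

```bash
cat >> h.py <<'E'
SL=np.array([.5247,.2206]); YF=np.radians(9.5); EY=np.array([-np.sin(YF),np.cos(YF)]); EX=np.array([np.cos(YF),np.sin(YF)])
SP=np.array([.5013,-.3069]); YS=np.radians(17.0)
def st(tag=""): print(tag,"t",np.round(current_clock(),2),"pos",np.round(current_position(),4),"F",np.round(current_force(),2),"gap",np.round(current_finger_gap(),4),flush=True)
E
python3 - <<'E'
from h import *
move_gripper(.05)
move_ptp([*SP,.16],down(YS)); st("pre")
hit=servo_line([*SP,.069],rate=.08,contact_N=8); st(f"down {hit}")
if not hit:
    move_gripper(0); st("grip")
    hit=servo_line([*SP,.20],rate=.12); sleep(.2); st("lift")
    c=capture("wrist"); cv2.imwrite("pics/held.png",c["image"]); np.savez("held.npz",**c)
E
```

```text
pre t 6.53 pos [ 0.5017 -0.3072  0.1606] F [ 1.05 -0.26  0.94] gap 0.0499
down False t 7.82 pos [ 0.5017 -0.3072  0.0696] F [-0.03  0.4  -0.55] gap 0.0498
grip t 8.5 pos [ 0.5013 -0.3069  0.069 ] F [0.1  0.27 0.23] gap 0.012
lift t 9.94 pos [ 0.501  -0.3066  0.1992] F [ 0.07 -0.86 -1.01] gap 0.0121
```

View pics/held.png

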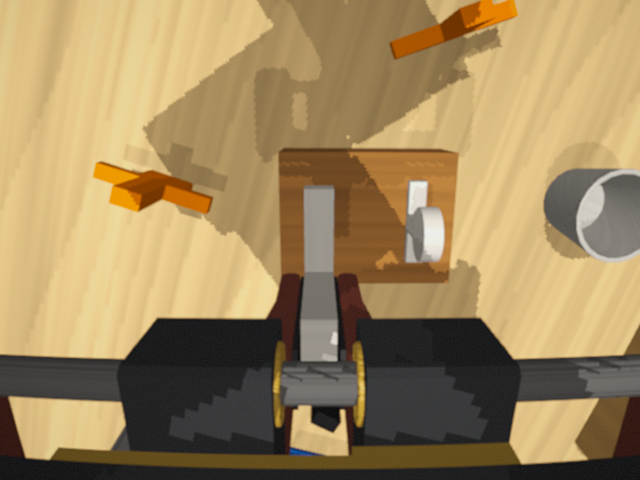

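The spacer is held upright. Its crossbar shows at columns 304–334 with its end at row 186, and the gauge is undisturbed at (430,235). Next: measure the in-hand offset, carry and insert.

Run:
```python
from h import *
c=dict(np.load("held.npz")); m=np.zeros((480,640),bool); m[180:290,295:345]=1
P,uv=cloud(c,m); k=(P[:,2]>.17)&(P[:,2]<.20); P=P[k]
p=np.array([.501,-.3066]); ex=np.array([np.cos(YS),np.sin(YS)]); ey=np.array([-ex[1],ex[0]])
L=np.c_[(P[:,:2]-p)@ex,(P[:,:2]-p)@ey]; 
print("crossbar in tool: x mid",(np.percentile(L[:,0],1)+np.percentile(L[:,0],99))/2,"y end",np.percentile(L[:,1],99.5),"z med",np.median(P[:,2]), "tilt z/y",np.polyfit(L[:,1],P[:,2],1)[0],"x/y",np.polyfit(L[:,1],L[:,0],1)[0])
move_ptp([*SL,.20],down(YF)); sleep(.2); st("over")
hit=servo_line([*SL,.128],rate=.08); sleep(.3); st("hover")
R=Rn.from_quat(current_orientation()).as_matrix(); print("yaw",np.degrees(np.arctan2(R[1,0],R[0,0])))
c=capture("wrist"); cv2.imwrite("pics/hover.png",c["image"]); np.savez("hover.npz",**c)
```

```text
crossbar in tool: x mid -0.00038560447665404686 y end 0.04523196590788179 z med 0.1907381402928418 tilt z/y -0.07376458519329544 x/y -0.000332828544759898
over t 12.1 pos [0.525  0.2199 0.2   ] F [ 0.38 -0.52 -0.1 ] gap 0.0121
hover t 13.45 pos [0.5249 0.2207 0.1284] F [ 0.45 -0.87 -0.85] gap 0.0118
yaw 9.502331814187716
```

View pics/hover.png

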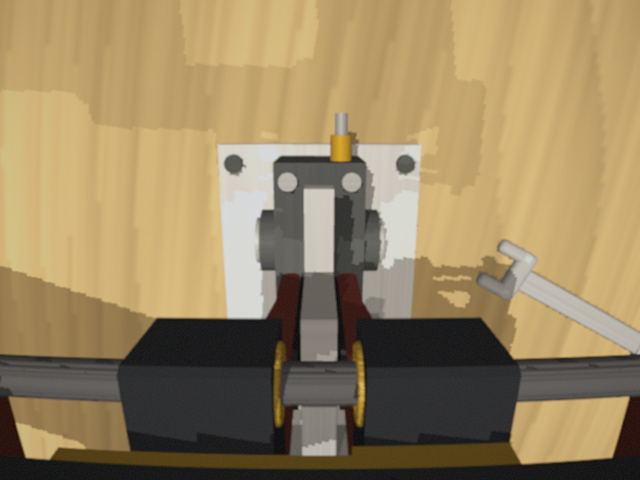

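The spacer hovers over the slot, centred on the caliper (crossbar columns 304–334, caliper 275–366). Tilt re-check, then insertion.

Run:
```python
from h import *
c=dict(np.load("hover.npz")); m=np.zeros((480,640),bool); m[180:275,308:330]=1
P,uv=cloud(c,m); P=P[P[:,2]>.1]; y=(P[:,:2]-SL)@EY; print("tilt",np.polyfit(y,P[:,2],1),len(y))
k=(y>.02);print(np.polyfit(y[k],P[k,2],1),y.min(),y.max())
z0=.069-.050+.060
hit=servo_line([*SL,z0+.012],rate=.04,contact_N=12); sleep(.1); st(f"in1 {hit}")
if not hit:
    hit=servo_line([*SL,z0-.004],rate=.02,contact_N=14); sleep(.2); st(f"in2 {hit}")
```

```text
tilt [-0.03325021  0.12060411] 1951
[-0.04599577  0.12108285] 0.009631824895003378 0.04532705587953879
in1 False t 14.68 pos [0.525  0.2207 0.0913] F [-0.03  0.56 -1.35] gap 0.0118
in2 True t 15.49 pos [0.5246 0.2205 0.0789] F [-0.57 -0.13  3.95] gap 0.0121
```

Run:
```python
from h import *
move_gripper(.05); st("open")
p=current_position(); servo_line([p[0],p[1],.20],rate=.15); sleep(.3)
# look from above midway so both spacer and knob are seen
move_ptp([*(SL-.09*EY),.30],down(YF)); sleep(.3); st("look")
c=capture("wrist"); cv2.imwrite("pics/placed.png",c["image"]); np.savez("placed.npz",**c)
def rect(a,zl,zh):
    m=np.zeros((480,640),bool); m[:300]=1
    P,uv=cloud(c,m); k=(P[:,2]>zl)&(P[:,2]<zh)&(np.linalg.norm(P[:,:2]-a,axis=1)<.055)&(abs((P[:,:2]-a)@EX)<.012); P=P[k]
    (cx,cy),s,an=cv2.minAreaRect(P[:,:2].astype(np.float32)*1000); print(np.round([cx,cy,*s,an],1),np.round(np.median(P[:,2]),4)); return P
P=rect(SL,.065,.076); y=(P[:,:2]-SL)@EY; print("tilt",np.polyfit(y,P[:,2],1)); rect(SL,.105,.125)
for s in silhouettes("wrist","knob")[:2]:
    P,_=cloud(c,s["region"]); k=P[:,2]>.108; print(s["conf"],cv2.minAreaRect(P[k,:2].astype(np.float32)*1000))
q=[(y,inverse_kinematics([*(SL-.156*EY),.085],down(YF+y))) for y in (np.pi/2,-np.pi/2)]; print(q)
```

```text
open t 16.25 pos [0.524  0.2204 0.0784] F [-0.55  0.4  -0.29] gap 0.05
look t 18.41 pos [0.5387 0.1326 0.2986] F [0.73 0.05 0.77] gap 0.0503
[527.1 220.8  18.9  89.4   9.6] 0.0703
tilt [0.00010937 0.0703278 ]
[523.5 220.2  11.6  19.6  10. ] 0.1154
0.78 ((549.9293212890625, 66.52303314208984), (23.080211639404297, 22.360836029052734), 89.40806579589844)
[(1.5707963267948966, array([-3.92603115e-03,  4.56157212e-01,  1.75404487e+00, -4.44089210e-16,
        9.31390573e-01, -1.74052864e+00])), (-1.5707963267948966, array([-3.92603115e-03,  4.56157212e-01,  1.75404487e+00, -4.44089210e-16,
        9.31390573e-01,  1.40106402e+00]))]
```

View pics/placed.png

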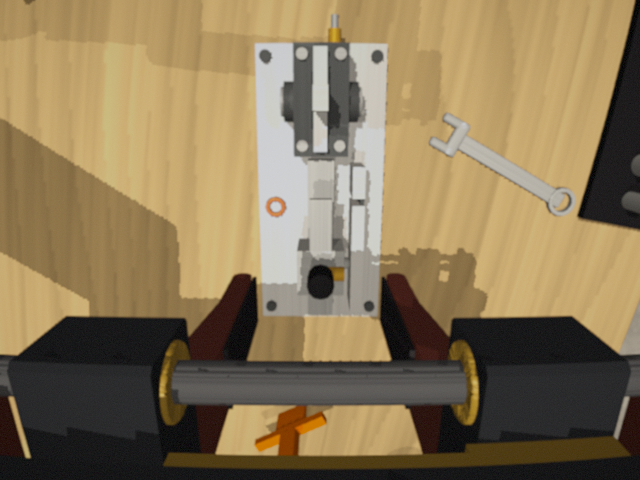

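The spacer is home: crossbar top at 0.0703 m, level, centred to about 1 mm, and released. The knob is unmoved at px (320,282). Next I grip the knob with the jaws along the rail and slide it by feel.

```bash
cat >> h.py <<'E'
KN=np.array([.550,.0665])
def trav(): return ((np.array(current_position())[:2]-SL)@EY)+.110+.085
def fy(n=4):
    v=[]
    for _ in range(n): v.append(np.array(current_force())[:2]@EY); sleep(.01)
    return np.mean(v)
E
python3 - <<'E'
from h import *
Y=YF-np.pi/2
move_gripper(.05)
move_ptp([*KN,.19],down(Y)); st("over")
hit=servo_line([*KN,.085],rate=.08,contact_N=8); st(f"down {hit}")
if not hit:
    f0=fy(); move_gripper(0); st("grip"); print("f0",f0,"f",fy(),"trav",trav())
    p=np.array(current_position()); s=trav()
    d=lambda k:[*(p[:2]+(k-s)*EY),p[2]]
    for k in (.055,.070,.080):
        hit=servo_line(d(k),rate=.04,contact_N=13); print(k,hit,"trav",round(trav(),4),"f",round(fy(),2))
        if hit: break
    st(); np.save("f0.npy",[f0,*p,s])
E
```

```text
over t 20.03 pos [0.5503 0.0666 0.1903] F [-0.2  -0.26 -0.18] gap 0.05
down False t 21.5 pos [0.5505 0.0665 0.0855] F [ 0.54 -0.2  -0.65] gap 0.0501
grip t 22.07 pos [0.5501 0.0665 0.0851] F [-0.97 -0.69  1.11] gap 0.0236
f0 -0.27571185348958765 f -0.44626518285423633 trav 0.038755916931512535
0.055 False trav 0.055 f -1.66
0.07 False trav 0.0702 f -0.94
0.08 False trav 0.0805 f 0.66
 t 23.68 pos [0.5433 0.1076 0.0852] F [0.03 0.53 1.71] gap 0.0234
```

Run:
```python
from h import *
a=np.load("f0.npy"); p=a[1:4]; s=a[4]; z=p[2]
k=.0800; log=[]
while k<.1075:
    k+=.0005
    hit=servo_line([*(p[:2]+(k-s)*EY),z],rate=.006,contact_N=10)
    f=fy(6); log.append((round(k,4),round(trav(),4),round(f,1)))
    if hit or f<-7.5: break
for l in log: print(*l)
st(f"end {hit}")
```

```text
0.0805 0.0806 -0.2
0.081 0.0807 -3.0
0.0815 0.0812 -4.6
0.082 0.0817 -5.1
0.0825 0.0826 -3.7
0.083 0.0831 -3.5
0.0835 0.0835 -3.2
0.084 0.0841 -3.9
0.0845 0.0845 -3.8
0.085 0.085 -4.0
0.0855 0.0855 -4.2
0.086 0.086 -4.4
0.0865 0.0865 -3.7
0.087 0.087 -4.4
0.0875 0.0875 -4.3
0.088 0.088 -4.5
0.0885 0.0885 -4.7
0.089 0.0889 -5.3
0.0895 0.0894 -4.8
0.09 0.0903 -2.7
0.0905 0.0904 -4.9
0.091 0.0908 -5.1
0.0915 0.0913 -5.0
0.092 0.0918 -5.1
0.0925 0.0927 -3.3
0.093 0.0931 -3.3
0.0935 0.0936 -3.1
0.094 0.0941 -2.9
0.0945 0.0946 -3.1
0.095 0.095 -2.8
0.0955 0.0956 -3.2
0.096 0.096 -3.3
0.0965 0.0966 -2.9
0.097 0.0972 -2.4
0.0975 0.0978 -1.4
0.098 0.0983 -0.3
0.0985 0.0988 0.2
0.099 0.0992 0.7
0.0995 0.0996 0.6
0.1 0.1 0.2
0.1005 0.1003 -1.5
0.101 0.1005 -3.1
0.1015 0.1007 -4.6
0.102 0.1008 -5.7
0.1025 0.101 -8.0
end False t 37.17 pos [0.5398 0.1278 0.0851] F [ 4.33 -6.46  2.61] gap 0.0234
```

Clear notch signature: the push fell from about 5 N to +0.7 N at 0.099, then climbed to 8 N at 0.101. I'll ease the push and check before handing in.

Run:
```python
from h import *
a=np.load("f0.npy"); p=a[1:4]; s=a[4]
servo_line([*(p[:2]+(.101-s)*EY),p[2]],rate=.006); sleep(.5); st("eased"); print("trav",trav(),"f",fy(10))
c=capture("wrist"); w=c["image"]; t=capture("top")
for q in ["spacer","gauge","washer","pad","oil","grease","wrench","driver","cup"]:
    print(q,[(round(x["conf"],2),np.round(x["xy"]).tolist()) for x in spot_in("top",q)[:2]])
v=np.zeros((480,800,3),np.uint8); v[:,:400]=w[:,120:520]; v[:,400:]=cv2.resize(t["image"][110:290,180:330],(400,480))
cv2.imwrite("pics/final.png",v)
m=np.zeros((480,640),bool); m[200:270,190:260]=1
P,_=cloud(t,m); k=(P[:,2]>.062)&(P[:,2]<.078)&(abs((P[:,:2]-SL)@EX)<.008)&(abs((P[:,:2]-SL)@EY)<.05); P=P[k]
if k.sum()>20: print("crossbar z",np.median(P[:,2]),np.polyfit((P[:,:2]-SL)@EY,P[:,2],1),k.sum())
```

```text
eased t 38.08 pos [0.5399 0.1276 0.0852] F [ 4.08 -2.03  2.23] gap 0.0233
trav 0.10077053522285545 f -3.245198327178869
spacer [(0.83, [396.0, 225.0]), (0.65, [534.0, 229.0])]
gauge [(0.51, [461.0, 216.0])]
washer [(0.47, [275.0, 252.0])]
pad [(0.78, [386.0, 312.0])]
oil [(0.68, [117.0, 276.0])]
grease [(0.67, [361.0, 133.0]), (0.46, [303.0, 240.0])]
wrench [(0.64, [252.0, 133.0])]
driver []
cup [(0.56, [436.0, 148.0])]
crossbar z 0.07008766821256829 [-0.05485686  0.07165039] 46
```

View pics/final.png

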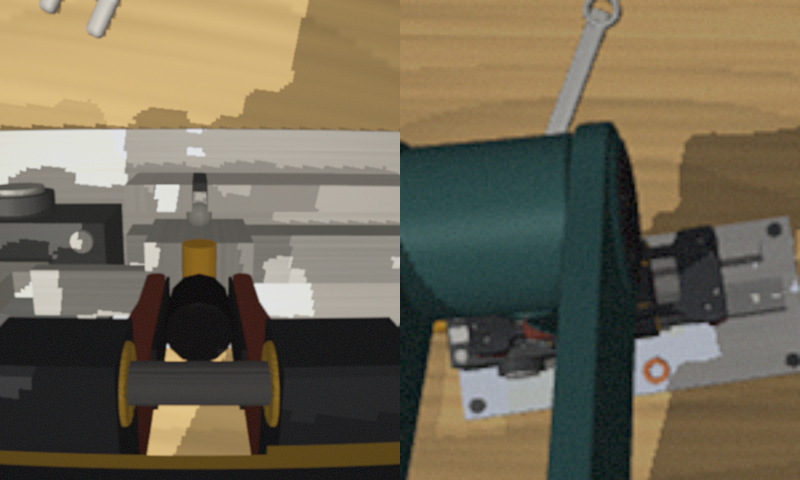

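The ball sits in line with the notch gap (left view, around px (200,190–215)), and the knob is between the pads. Handing in.

```bash
python3 -c "
from h import *
st(); close_job()"
```

```text
t 38.71 pos [0.5399 0.1276 0.0852] F [ 3.54 -1.87  1.99] gap 0.0234
the job is handed in; nothing more can be done
```

I pushed the spacer fully home in the caliper, then slid the keeper into its notch and handed in at 38.7 s, still gripping the knob. `close_job` gave no verdict.

- **Spacer:** After release, the crossbar top measured 0.0703 m, within about 1 mm of the slot centre, with no tilt along the crossbar.
- **Keeper:** The push fell from about 5 N to nothing near travel 0.099 m, then climbed to 8 N at 0.101 m. I eased it to about 3 N at 0.1008 m. The wrist picture shows the ball lined up with the notch gap.
- **Grip:** The finger gap is 23.4 mm on the 24 mm knob. I had no direct reading of grip force or of the ball joint.
- **Other things on the bench:** The gauge, washer, pad, oil, grease and cup showed at the same image positions as before, within a few pixels.

**Checks that failed or disagreed in the last picture, where the arm blocked part of the top view:**
- The driver was not detected, so I could not confirm it is still in place; the arm did not go near it after the start.
- The wrench's reported centre moved, because the arm covered part of it.
- A last crossbar check gave the right height (0.0701 m) but a slope of -0.055. It used only 46 partly hidden points, so I relied on the earlier clear view.

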